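# Square a sample case into a bench scale's corner stop

### The job

On the bench scale, push the closed white sample case across the steel platform into the corner stop, so that it finishes flush against both rails: the far rail and the left rail, as seen from the robot. Only push it with the fingers, so that it stays flat on the platform: never lift or tip it. Leave the brass weight, the jar and the bowl standing where they are, then take the hand away.

Things in the scene. Friction and masses are not known exactly. Their poses are not given: they have to be found in the camera images.
- scale: Bench scale, fixed. Origin: centre of its underside, on the bench; x points away from the robot (scale yaw up to 15 degrees), y left, z up. Its level steel platform is 310 x 310 mm, top 60 mm above the origin. An L-shaped corner stop of two rigid dark steel rails, 12 mm thick, 22 mm high, stands on the platform at its far left corner.
- far_rail (a point): Middle of the far rail's inner face, at the platform's top: 130, 6, 60 mm in the scale's frame. The rail is 272 mm long and runs along the scale's y. Axes as the scale's.
- left_rail (a point): Middle of the left rail's inner face, at the platform's top: 71, 130, 60 mm in the scale's frame. The rail is 142 mm long and runs along the scale's x; the inner faces of both rails meet at 130, 130 mm. Axes as the scale's.
- display (a point): Top middle of the scale's display, left of the platform, about 90, 235, 125 mm in the scale's frame; it is 150 mm wide along y and rises to 125 mm above the bench. Fixed; not used.
- case: Closed white plastic case with grey lid panel, a plain block 100 (its x) x 130 (its y) x 42 mm high, 0.3 to 0.65 kg, loose on the platform, up to 25 degrees askew to the scale. Origin: centre of its underside, z up. Home: axes parallel to the scale's, 130 mm side along the far rail, 100 mm side along the left rail, origin at 80, 65 mm in the scale's frame. It slides at 2 to 8 N.
- weight: Brass knob weight, 38 mm in diameter, 57 mm high, 0.2 kg, loose on the platform's near left corner. Origin: centre of its underside. To be left alone.
- jar: Amber jar, 50 mm in diameter, 90 mm high, standing loose on the bench about 95 mm to the right of the platform's right edge. Origin: centre of its underside. To be left alone.
- bowl: White ceramic bowl, 76 mm across, 35 mm high, standing loose on the bench to the right of the platform beside the jar. Origin: centre of its underside. To be left alone.
Things that resemble listed ones, but are neither listed nor needed, are in the scene too. What is meant by the case is not purple, and is the smaller of those in its own colour.

How it is judged:
At the end, for the whole second after the job is handed in: The case rests flat on the platform, at rest, within 3 mm of touching both rails and within 2 degrees (0.035 rad) of square to them; the weight, the jar and the bowl are within 15 mm of where they began (x of case in the frame of scale between 0.077 and 0.083 m and y of case in the frame of scale between 0.062 and 0.068 m and z of case in the frame of scale between 0.057 and 0.063 m and angle between the x axis of case and the x axis of scale, either way round below 0.035 rad and angle between case's own z axis and vertical below 0.04 rad and linear speed of case below 0.01 m/s and distance of each of weight, jar, bowl from where it was at the start of the episode below 0.015 m).
It fails at once if the case is lifted off the platform (its origin more than 8 mm above the platform's top) or falls off it (z of case in the frame of scale above 0.068 m or z of case in the frame of scale below 0.05 m).
It fails at once if the case is tipped more than 0.15 rad (9 degrees) (angle between case's own z axis and vertical above 0.15 rad).
It fails at once if the weight, the jar or the bowl is moved 15 mm or more, or tipped over (distance of any of weight, jar, bowl from where it was at the start of the episode above 0.015 m or angle between any of weight, jar, bowl's own z axis and vertical above 0.3 rad).
It also fails if it takes over 58 s, if anything falls off the work surface, if the arm or the gripper's body presses on something with over 40 N, if the wrist force passes 120 N, or if a joint passes its speed limit or range.

### The arm

A 6-joint arm with a two-finger parallel gripper is mounted at the origin on the work surface. World frame = base frame: x ahead of the robot, y to its left, z up, the work surface at z = 0. Lengths are in m, angles in rad, forces in N, time in s.
With the tool pointing down it reaches from about 0.325 to 0.75 m from the base axis. Payload 7.6 kg.
Tool frame: the origin (TCP) lies midway between the tips of the shut fingers; the grasp point (between the pads) lies 19 mm behind it; z points along the fingers, y is the direction in which the jaws open and shut (so a half turn about z gives the same grasp; the last joint's range is limited). The gripper opens to 85 mm and grips with 20 to 120 N. Pads are 22 mm wide; open, the fingers measure 114 mm over their backs; the gripper's body (76 mm by 85 mm) begins 54 mm behind the grasp point. The pads swing forward as they close: fully open they stand 13 mm farther back than shut.
Start: joints at [-1.403, 0.052, 1.401, -0, 1.689, -0.07], TCP at [0.124, -0.51, 0.231] pointing down, gripper open.
Joint ranges: [-2.9, 2.9], [-0.91, 2.17], [0.12, 2.37], [-1.06, 4.2], [0.26, 2.73], [-2.93, 2.93]. Speed limits (rad/s): [2.57, 2.57, 3.01, 3.14, 3.14, 3.14].

### API

Orientations are given as a rotation vector (axis times angle).
In Python, from rig import bot, viewer, workorder, models gives the robot as it stands.
- The arm moves only by the tool arm_command, never from a script. Its argument "plan" is a list of rows, each an object of numbers: "rx", "ry", "rz": the turn, a rotation vector about the tool's x, y, z in degrees; "dx", "dy", "dz": the shift along the tool's x, y, z in m; "fingers": the opening, from 0 (shut) to 1 (fully open). In form: [{"rx": .., "ry": .., "rz": .., "dx": .., "dy": .., "dz": .., "fingers": ..}, ...]. A call has 1 to 5 rows; each row shifts and turns the pose as measured when the row begins, along the tool's axes as they then stand; what a row does not reach is not made up. A row lasts 1/10 s, in which the tool goes at most 50 mm and 8.59 degrees, less where a joint would pass 70% of its speed; a pose out of reach is approached as far as the arm can. A call is refused whole if a number of a shift passes 0.05 or a number of a turn 8.59, either way. A call with a gripper value outside its range is refused whole. The fingers move at their own pace and stop on an object; "force" is the grip in N (left out, the last holds). Time passes only in rows, so rows that do not move let the fingers close. It gives the time, the measured TCP pose, the force and the opening at its end, in the units of the state.
- bot.get_state(): the state, without advancing time (a new reading comes with each control period).
- viewer.capture(name): name is "side" or "top" or "wrist"; returns a dict with "image" (400x640x3 uint8, red, green, blue), "vfov" (degrees; the focal length in pixels is half the picture's height over the tangent of half this angle, whatever the lens; pixels are square), "cx", "cy" (the principal point, pixels), "world_from_camera" (4x4, takes a point from camera to world coordinates); the wrist camera has in their place "mount" (4x4, takes a point from camera to tool coordinates, whose origin is the TCP and whose axes are the flange's). Camera axes: x right, y down, z forward; pixel columns grow to the right and rows downward; lengths in m; the calibration is good to about 2 mm. The wrist camera is an equidistant fisheye: a pixel r from the principal point sees the ray r / f radians off the axis. A picture is of the moment at which its call begins: read the wrist's pose just before it. There is no depth.
- workorder.job_done(): hands the job in, once; it reports no verdict.
Trained networks look in a picture, given as the dict that the camera call returned (one of the last four; its "shot" number tells which), for a name from the list of things; names that differ only in an ending like _2 or _b are one class to them, and where a whole thing is asked for, a point or a joint stands for the part that bears it (a point fixed in the world has none). Each returns a list of dicts, best first, with "score" (0 to 1); they miss things now and then, are a little off and sometimes report something else, mostly with a low value. They report only what shows in the picture. A call takes as long as a camera call. They do not tell look-alikes from the thing itself.
- models.recognise(picture, name): "at" ([x, y, z] in m, in the coordinates of the camera as it stood for that picture, good to about 4 mm: the middle of the surface that is visible of it).
- models.trace(picture, name): "pixels" (400x640 bool, what is visible of it).
The state is a dict: "clock": time; "q": joint angles; "joint_velocities": joint speeds; "tau": joint torques, N m; "position": TCP position; "orientation": TCP orientation; "contact_force": force on the tool from outside, world axes, zero at the start; "torque": the same for the moment, N m; "gripper_width": finger opening in m.
Only numpy, scipy, OpenCV 4.12 (cv2) and the standard library are available. Lean on these libraries where they do the work, as an engineer would, in place of code of your own. Each camera call takes 0.05 s, during which the arm holds its last target.

## Working session

There is one attempt and no reset: what is moved stays moved. The work goes in short steps, Python scripts to look and compute and a tool call to move; the robot and the scene stay as the last step left them, time stands still between calls to the robot, and variables do not carry over. Pictures are saved under pics/ and viewed, and the job is handed in when it is done.

Besides the shell and the picture viewer there is one more tool, called after ">>>" as name([rows], argument=value, ...), one row to a line, values as JSON. arm_command: Moves the arm, as the interface text tells. Its arguments: {"type":"object","properties":{"plan":{"type":"array"},"force":{"type":"number"}},"required":["plan"]}

```bash
mkdir -p pics; ls; python3 - <<'E'
from rig import bot, viewer, workorder, models
import cv2, numpy as np
s=bot.get_state(); print({k:np.round(v,4).tolist() for k,v in s.items()})
for n in ["side","top","wrist"]:
    p=viewer.capture(n); cv2.imwrite(f"pics/{n}0.png",p["image"][:,:,::-1])
    print(n,p["vfov"],p["cx"],p["cy"],np.round(p.get("world_from_camera",p.get("mount")),4).tolist())
    if n!="wrist":
      W=p["world_from_camera"]
      for o in ["case","scale","weight","jar","bowl"]:
        for r in models.recognise(p,o)[:4]:
            print(n,o,round(r["score"],2),np.round((W@np.r_[r["at"],1])[:3],4))
E
```

```text
pics
{'clock': 0.0, 'q': [-1.4033, 0.0528, 1.4017, -0.0, 1.6886, -0.0703], 'joint_velocities': [-0.0007, 0.0007, -0.0009, 0.0003, 0.0009, -0.0008], 'tau': [-0.0005, -38.1667, -36.0187, -0.0001, 0.0061, -0.0], 'position': [0.1236, -0.5099, 0.2305], 'orientation': [-3.1179, -0.3724, 0.0002], 'contact_force': [-0.596, 1.7585, 0.7614], 'torque': [0.0051, -0.0182, -0.0028], 'gripper_width': 0.0854}
side 49.23785411915959 317.39134825895155 195.02670109110863 [[-0.9991, -0.0001, 0.0413, 0.4845], [-0.0333, 0.5912, -0.8059, 0.8532], [-0.0243, -0.8066, -0.5907, 0.7381], [0.0, 0.0, 0.0, 1.0]]
side case 0.78 [ 0.5431 -0.0338  0.099 ]
side case 0.7 [ 0.3037 -0.3113  0.0558]
side case 0.67 [0.438  0.2787 0.042 ]
side scale 0.84 [0.5952 0.0645 0.0645]
side scale 0.26 [ 0.7087 -0.2766  0.0274]
side weight 0.59 [0.44   0.0685 0.0937]
side jar 0.79 [ 0.5794 -0.2849  0.0557]
side bowl 0.87 [ 0.7058 -0.2775  0.0248]
top 57.06969884426789 323.1994037150788 196.48550949004093 [[-0.0179, -0.9906, 0.1354, 0.3598], [-0.9993, 0.0222, 0.0299, -0.0367], [-0.0326, -0.1348, -0.9903, 1.1547], [0.0, 0.0, 0.0, 1.0]]
top case 0.95 [ 0.5431 -0.0671  0.104 ]
top case 0.92 [0.4379 0.2529 0.0406]
top case 0.68 [ 0.2921 -0.3687  0.0595]
top case 0.48 [ 0.5906 -0.0007  0.0566]
top scale 0.76 [0.5928 0.0021 0.0606]
top weight 0.46 [0.4331 0.058  0.0957]
top weight 0.4 [ 0.5745 -0.2986  0.0858]
top jar 0.83 [ 0.5744 -0.2954  0.087 ]
top jar 0.64 [ 0.5433 -0.0672  0.1007]
top bowl 0.84 [ 0.7118 -0.2736  0.0156]
wrist 65.70646984690485 315.6350496511308 199.3825530151823 [[-0.0004, -0.9517, -0.3071, 0.0791], [1.0, -0.0005, 0.0003, 0.0007], [-0.0004, -0.3071, 0.9517, -0.1426], [0.0, 0.0, 0.0, 1.0]]
```

View pics/top0.png

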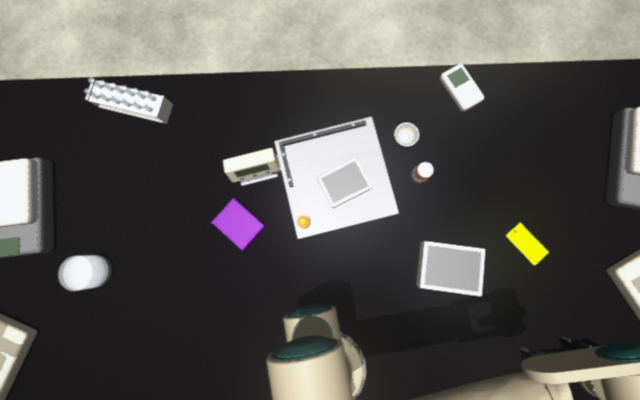

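View pics/side0.png

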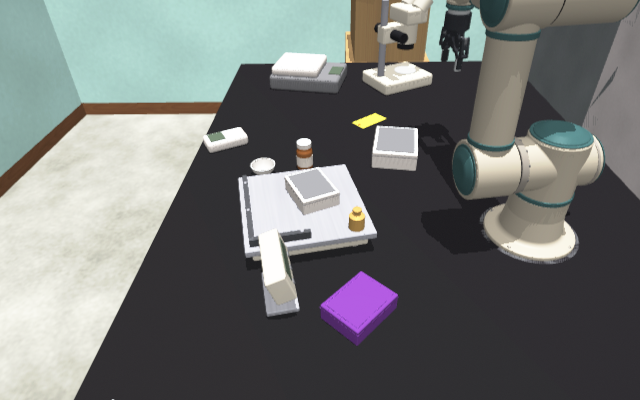

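```bash
cat > h.py <<'E'
from rig import bot, viewer, workorder, models
import cv2, numpy as np
from scipy.spatial.transform import Rotation as R
def hom(p,z,x0=0.3,y0=0.35,s=1000.):
    """pixel -> ortho map at plane z: col=(y0-y)*s,row=(x0+0.6-x)*s ; returns H (image->map)"""
    f=200/np.tan(np.radians(p["vfov"]/2)); K=np.array([[f,0,p["cx"]],[0,f,p["cy"]],[0,0,1]])
    C=np.linalg.inv(p["world_from_camera"])
    P=K@C[:3]; Hw=np.c_[P[:,0],P[:,1],P[:,2]*z+P[:,3]]  # world xy1 -> px
    M=np.array([[0,-s,y0*s],[-s,0,(x0+.6)*s],[0,0,1]])
    return M@np.linalg.inv(Hw)
def ortho(p,z,img=None,x0=0.3,y0=0.35,s=1000.):
    return cv2.warpPerspective(p["image"] if img is None else img,hom(p,z,x0,y0,s),(700,600),flags=cv2.INTER_CUBIC)
def proj(p,X):
    f=200/np.tan(np.radians(p["vfov"]/2)); C=np.linalg.inv(p["world_from_camera"])
    X=np.atleast_2d(X); c=X@C[:3,:3].T+C[:3,3]
    return c[:,:2]/c[:,2:]*f+[p["cx"],p["cy"]]
E
python3 - <<'E'
from h import *
p=viewer.capture("top")
for z,n in [(0.06,"o060"),(0.102,"o102")]:
    im=ortho(p,z)[:,:,::-1]; cv2.imwrite(f"pics/{n}.png",im[100:500,150:600])
for n in["scale","case"]:
    for r in models.trace(p,n)[:3]:
        m=r["pixels"].astype(np.uint8)*255
        z=.06 if n=="scale" else .102
        o=ortho(p,z,m); c=max(cv2.findContours((o>127).astype(np.uint8),0,2)[0],key=cv2.contourArea,default=None)
        if c is None: continue
        (a,b),wh,ang=cv2.minAreaRect(c); print(n,r["score"],"x",.9-b/1000,"y",.35-a/1000,wh,ang)
E
```

```text
scale 0.74 x 0.5524517822265625 y 0.04030142211914062 (313.6200866699219, 481.41619873046875) 77.09259033203125
case 0.78 x 0.42830908203125 y 0.23946185302734374 (127.83016967773438, 98.72802734375) 43.33971405029297
case 0.66 x 0.3365000610351563 y -0.3069999389648438 (70.99998474121094, 83.99998474121094) 90.0
case 0.56 x 0.5432813110351562 y -0.06695291137695314 (107.25799560546875, 136.4708251953125) 63.6989860534668
```

View pics/o060.png

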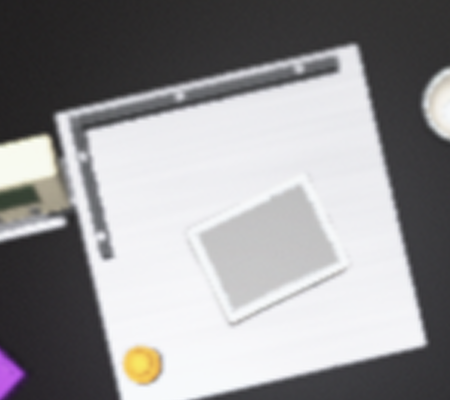

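```bash
cat >> h.py <<'E'
def edge_line(g,a,b,half=12):
    """sub-pixel strongest-gradient line near segment a-b (map px)"""
    from scipy.ndimage import map_coordinates,gaussian_filter1d
    a=np.array(a,float);b=np.array(b,float);d=(b-a)/np.linalg.norm(b-a);n=np.array([-d[1],d[0]]);pts=[]
    t=np.arange(-half,half+.01,.25)
    for u in np.linspace(.06,.94,80):
        c=a+u*(b-a)
        q=c+t[:,None]*n
        v=gaussian_filter1d(map_coordinates(g,[q[:,1],q[:,0]],order=1),4)
        gr=np.abs(np.gradient(v)); i=gr[4:-4].argmax()+4
        pts.append(q[i])
    pts=np.array(pts,np.float32)
    for _ in range(3):
        vx,vy,x,y=cv2.fitLine(pts,cv2.DIST_HUBER,0,.01,.01).ravel()
        r=np.abs((pts-[x,y])@[-vy,vx]); pts=pts[r<max(1.0,1.5*np.median(r))]
    return np.array([vx,vy,x,y]),len(pts),r.mean()
def inter(l,m):
    t=np.linalg.solve(np.c_[l[:2],-m[:2]],m[2:]-l[2:]);return l[2:]+t[0]*l[:2]
def m2w(c): return np.array([.9-c[1]/1000,.35-c[0]/1000])
E
python3 - <<'E'
from h import *
p=viewer.capture("top")
g=cv2.cvtColor(ortho(p,.06),cv2.COLOR_RGB2GRAY).astype(float)
O=np.array([150,100])
C=[O+c for c in [(57,114),(355,45),(426,345),(126,415)]]
L=[]
for i in range(4):
    l,k,r=edge_line(g,C[i],C[(i+1)%4],8); L.append(l); print(i,k,round(r,2),np.degrees(np.arctan2(l[1],l[0])))
K=[m2w(inter(L[i-1],L[i])) for i in range(4)];K=np.array(K)
print(K,K.mean(0),np.linalg.norm(K-np.roll(K,-1,0),axis=1))
# case panel
o=ortho(p,.102);hsv=cv2.cvtColor(o,cv2.COLOR_RGB2GRAY).astype(float)
cv2.imwrite("pics/c102.png",cv2.resize(o[220:480,270:560,::-1],None,fx=2.5,fy=2.5))
print(hsv[360,400:430:5], o[350:352,415])
E
```

```text
0 80 0.25 -13.053491
1 80 0.2 76.93577
2 80 0.1 -13.118883
3 77 0.2 76.94655
[[ 0.68685013  0.14577633]
 [ 0.75697136 -0.15666363]
 [ 0.45512015 -0.22670802]
 [ 0.38464046  0.07570875]] [ 0.5708955  -0.04047164] [0.31046242 0.30987152 0.310521   0.31022596]
[197. 197. 197. 196. 197. 196.] [[196 196 197]
 [197 196 197]]
```

View pics/c102.png

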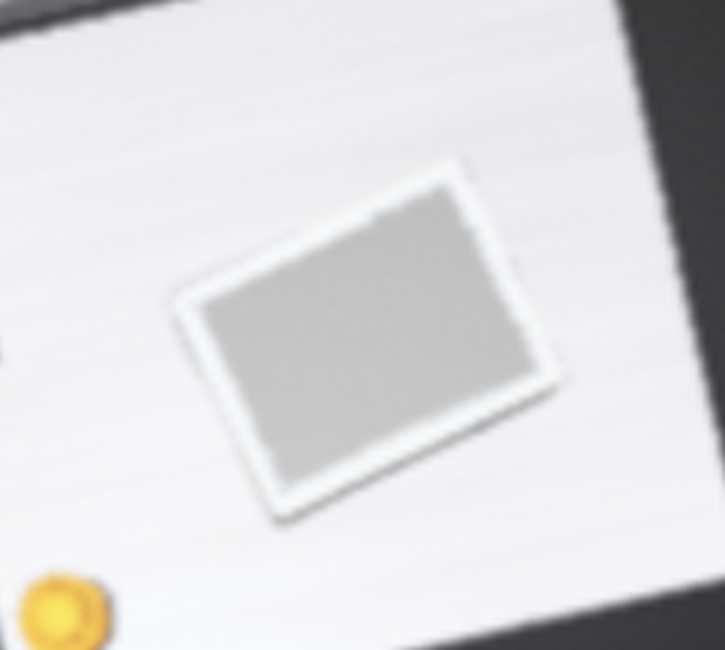

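```bash
cat >> h.py <<'E'
SC=np.array([.5709,-.0405]);SY=np.radians(13.05);SR=np.array([[np.cos(SY),-np.sin(SY)],[np.sin(SY),np.cos(SY)]])
def w2s(w): return (np.asarray(w)-SC)@SR
def s2w(s): return np.asarray(s)@SR.T+SC
def case_pose(p,z=.102,hole=0):
    o=ortho(p,z);hsv=cv2.cvtColor(o,cv2.COLOR_RGB2HSV);v=hsv[...,2]
    q=np.zeros(v.shape,np.uint8)
    poly=np.array([s2w(s) for s in [(.128,.128),(.128,-.15),(-.15,-.15),(-.15,.128)]])
    cv2.fillPoly(q,[np.stack([(.35-poly[:,1])*1000,(.9-poly[:,0])*1000],1).astype(np.int32)],1)
    m=((v>165)&(v<215)&(hsv[...,1]<20)&(q>0)).astype(np.uint8)
    m=cv2.morphologyEx(m,cv2.MORPH_OPEN,np.ones((9,9)))
    c=max(cv2.findContours(m,0,2)[0],key=cv2.contourArea)
    (a,b),wh,ang=cv2.minAreaRect(c)
    if wh[0]>wh[1]: wh=wh[::-1]; ang-=90   # second is long side, along case y
    # long-side direction in map
    box=cv2.boxPoints(((a,b),(wh[0],wh[1]),ang)); g=cv2.GaussianBlur(cv2.cvtColor(o,cv2.COLOR_RGB2GRAY),(0,0),1).astype(float)
    L=[edge_line(g,box[i],box[(i+1)%4],5) for i in range(4)]
    K=np.array([m2w(inter(L[i-1][0],L[i][0])) for i in range(4)])
    e=K-np.roll(K,-1,0); e=e[np.linalg.norm(e,axis=1)>.1]; e=e*np.sign(e[:,1:]); d=e.mean(0)
    yaw=np.arctan2(-d[0],d[1]); c=K.mean(0)
    return c,np.degrees(yaw),np.linalg.norm(K-np.roll(K,-1,0),axis=1)
E
python3 - <<'E'
from h import *
p=viewer.capture("top")
c,y,wh=case_pose(p);print(c,y,wh,"in scale",w2s(c),y-13.05)
for n in["weight","jar","bowl"]:
    r=models.recognise(p,n)[0]; w=(p["world_from_camera"]@np.r_[r["at"],1])[:2]; print(n,w,w2s(w))
print(s2w([.08,.065]))
E
```

```text
[ 0.545748   -0.06622353] 25.84023 [0.11071073 0.08282112 0.11278026 0.08063018] in scale [-0.03031082 -0.01937983] 12.790231
weight [0.43362973 0.05300032] [-0.11261255  0.12208132]
jar [ 0.57195848 -0.29723361] [-0.05693963 -0.25034206]
bowl [ 0.71025401 -0.27328077] [ 0.08319278 -0.25823514]
[0.63415679 0.04088537]
```

```bash
cat >> h.py <<'E'
def go(sx,sy,z,yaw,tilt=0,n=None):
    """print rows to reach tool pos in scale frame; tool x axis at scale yaw deg; tilt>0: tips lead along tool +x"""
    s=bot.get_state(); p=s["position"];Rc=R.from_rotvec(s["orientation"])
    t=np.r_[s2w([sx,sy]),z]
    Rt=R.from_euler("z",SY+np.radians(yaw))*R.from_euler("x",np.pi)*R.from_euler("y",tilt,degrees=True)
    d=Rc.inv().apply(t-p); rv=np.degrees((Rc.inv()*Rt).as_rotvec())
    ex=Rc.apply([1,0,0]); ez=Rc.apply([0,0,1])
    print("clock",s["clock"],"scale pos",np.round(w2s(p[:2]),4),"z",round(p[2],4),"toolx yaw(scale)",round(np.degrees(np.arctan2(ex[1],ex[0])-SY),2),"ez",np.round(ez,3),"F scale",np.round(np.r_[w2s(s["contact_force"][:2]+SC),s["contact_force"][2]],1),"w",round(s["gripper_width"],4),"q",np.round(s["q"],2))
    print("delta tool",np.round(d,4),"rv deg",np.round(rv,2))
E
python3 - <<'E'
from h import *
go(-.12,-.02,.2,0,3)
E
```

```text
clock 1.05 scale pos [-0.5417 -0.3566] z 0.2313 toolx yaw(scale) 0.58 ez [ 0. -0. -1.] F scale [-0.2  0.3  0.2] w 0.0853 q [-1.4   0.05  1.4  -0.    1.69 -0.07]
delta tool [ 0.4251 -0.3324  0.0313] rv deg [-0.01  3.    0.58]
```

>>> arm_command([
  {"dx":0.036,"dy":-0.028,"fingers":1},
  {"dx":0.036,"dy":-0.028},
  {"dx":0.036,"dy":-0.028},
  {"dx":0.036,"dy":-0.028},
  {"dx":0.036,"dy":-0.028},
])

```text
invalid input at $.plan[0]: expected keys rx, ry, rz, dx, dy, dz, fingers
```

>>> arm_command([
  {"dx":0.036,"dy":-0.028},
  {"dx":0.036,"dy":-0.028},
  {"dx":0.036,"dy":-0.028},
  {"dx":0.036,"dy":-0.028},
  {"dx":0.036,"dy":-0.028},
])

```text
invalid input at $.plan[0]: expected keys rx, ry, rz, dx, dy, dz, fingers
```

```bash
python3 - <<'E'
from h import *
go(-.115,-.02,.09,0,3)
E
```

```text
clock 1.05 scale pos [-0.5417 -0.3566] z 0.2313 toolx yaw(scale) 0.58 ez [ 0. -0. -1.] F scale [-0.2  0.3  0.2] w 0.0853 q [-1.4   0.05  1.4  -0.    1.69 -0.07]
delta tool [ 0.4301 -0.3323  0.1413] rv deg [-0.01  3.    0.58]
```

>>> arm_command([
  {"rx":0,"ry":0,"rz":0,"dx":0.036,"dy":-0.028,"dz":0,"fingers":1},
  {"rx":0,"ry":0,"rz":0,"dx":0.036,"dy":-0.028,"dz":0,"fingers":1},
  {"rx":0,"ry":0,"rz":0,"dx":0.036,"dy":-0.028,"dz":0,"fingers":1},
  {"rx":0,"ry":0,"rz":0,"dx":0.036,"dy":-0.028,"dz":0,"fingers":1},
  {"rx":0,"ry":0,"rz":0,"dx":0.036,"dy":-0.028,"dz":0,"fingers":1},
])

```text
clock: 1.55
position: [0.267, -0.3292, 0.2298]
orientation: [-3.12, -0.358, 0.001]
contact_force: [0.7, -0.2, 0.9]
gripper_width: 0.0854
```

>>> arm_command([
  {"rx":0,"ry":0,"rz":0,"dx":0.036,"dy":-0.028,"dz":0,"fingers":1},
  {"rx":0,"ry":0,"rz":0,"dx":0.036,"dy":-0.028,"dz":0,"fingers":1},
  {"rx":0,"ry":0,"rz":0,"dx":0.036,"dy":-0.028,"dz":0,"fingers":1},
  {"rx":0,"ry":0,"rz":0,"dx":0.036,"dy":-0.028,"dz":0,"fingers":1},
  {"rx":0,"ry":0,"rz":0,"dx":0.036,"dy":-0.028,"dz":0,"fingers":1},
])

```text
clock: 2.05
position: [0.4149, -0.1437, 0.2313]
orientation: [3.119, 0.356, 0.005]
contact_force: [0.1, -0.3, -0.5]
gripper_width: 0.0854
```

```bash
python3 - <<'E'
from h import *
go(-.115,-.02,.09,0,3)
E
```

```text
clock 2.05 scale pos [-0.1753 -0.0654] z 0.2313 toolx yaw(scale) -0.04 ez [ 0.003 -0.002 -1.   ] F scale [ 0.  -0.4 -0.5] w 0.0854 q [-0.42 -0.2   1.64 -0.    1.7   0.93]
delta tool [ 0.0598 -0.0458  0.1414] rv deg [ 0.14  2.84 -0.04]
```

>>> arm_command([
  {"rx":0,"ry":1.4,"rz":0,"dx":0.025,"dy":-0.023,"dz":0.03,"fingers":1},
  {"rx":0,"ry":1.4,"rz":0,"dx":0.022,"dy":-0.023,"dz":0.03,"fingers":1},
  {"rx":0,"ry":0,"rz":0,"dx":0.003,"dy":0,"dz":0.04,"fingers":1},
  {"rx":0,"ry":0,"rz":0,"dx":0.002,"dy":0,"dz":0.04,"fingers":1},
])

```text
clock: 2.45
position: [0.4686, -0.0796, 0.0956]
orientation: [3.117, 0.369, 0.108]
contact_force: [1.0, -0.1, 0.2]
gripper_width: 0.0852
```

```bash
python3 - <<'E'
from h import *
go(-.125,-.02,.058,0,3)
p=viewer.capture("side"); cv2.imwrite("pics/s1.png",cv2.resize(p["image"][120:300,180:440,::-1],None,fx=3,fy=3))
E
```

```text
clock 2.45 scale pos [-0.1085 -0.015 ] z 0.0956 toolx yaw(scale) 0.48 ez [ 0.069  0.007 -0.998] F scale [ 1.  -0.3  0.2] w 0.0852 q [-0.26 -0.05  1.78  0.02  1.35  1.07]
delta tool [-0.0191  0.0045  0.0364] rv deg [ 0.52 -0.91  0.47]
```

View pics/s1.png

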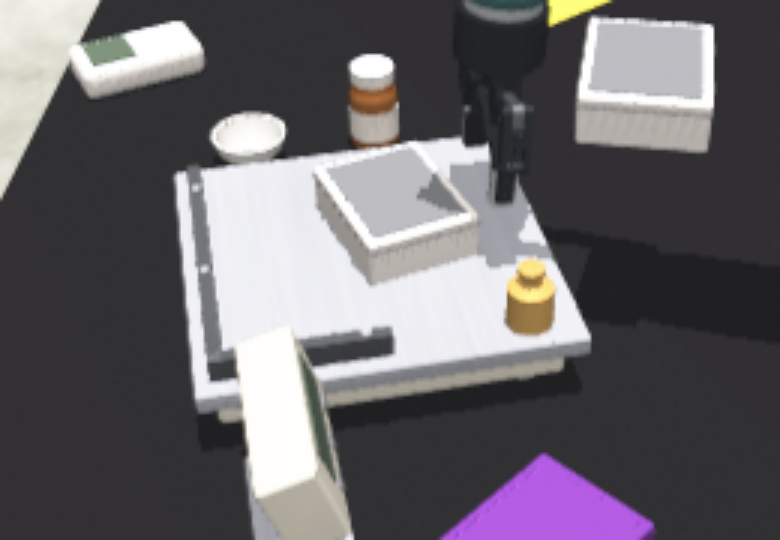

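>>> arm_command([
  {"rx":0,"ry":0,"rz":0.4,"dx":-0.012,"dy":0.003,"dz":0.01,"fingers":1},
  {"rx":0,"ry":0,"rz":0,"dx":0,"dy":0,"dz":0.02,"fingers":1},
  {"rx":0,"ry":0,"rz":0,"dx":0,"dy":0,"dz":0.004,"fingers":1},
])

```text
clock: 2.8
position: [0.455, -0.0839, 0.0526]
orientation: [-3.115, -0.358, -0.086]
contact_force: [-0.5, -0.4, 0.1]
gripper_width: 0.0854
```

```bash
python3 - <<'E'
from h import *
go(-.125,-.02,.058,0,3)
p=viewer.capture("side"); cv2.imwrite("pics/s2.png",cv2.resize(p["image"][120:300,180:440,::-1],None,fx=3,fy=3))
E
```

```text
clock 2.8 scale pos [-0.1227 -0.0161] z 0.0526 toolx yaw(scale) 0.06 ez [ 0.054  0.011 -0.998] F scale [-0.6 -0.2  0.1] w 0.0854 q [-0.28 -0.02  1.84  0.03  1.27  1.06]
delta tool [-0.002   0.0039 -0.0055] rv deg [ 0.1  -0.16  0.06]
```

View pics/s2.png

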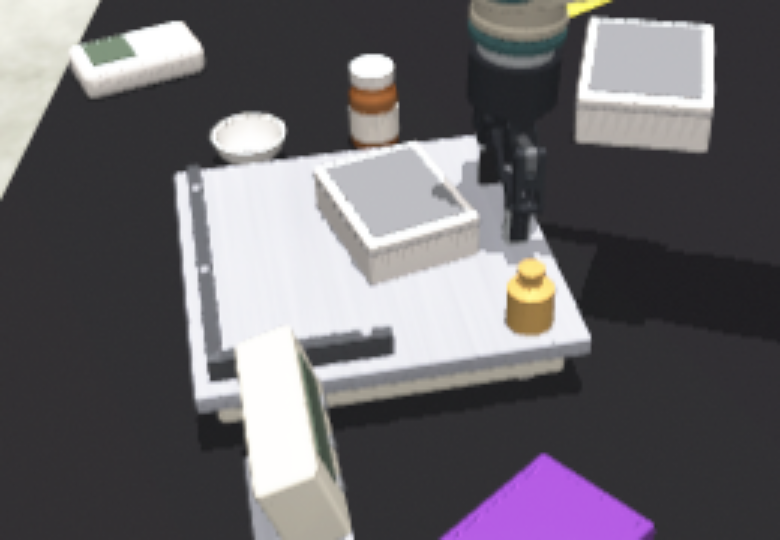

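>>> arm_command([
  {"rx":0,"ry":0,"rz":0,"dx":0.01,"dy":0.003,"dz":-0.005,"fingers":1},
  {"rx":0,"ry":0,"rz":0,"dx":0.01,"dy":0,"dz":0.0005,"fingers":1},
  {"rx":0,"ry":0,"rz":0,"dx":0.01,"dy":0,"dz":0.0005,"fingers":1},
  {"rx":0,"ry":0,"rz":0,"dx":0.01,"dy":0,"dz":0.0005,"fingers":1},
  {"rx":0,"ry":0,"rz":0,"dx":0.01,"dy":0,"dz":0.0005,"fingers":1},
])

```text
clock: 3.35
position: [0.5076, -0.0759, 0.0643]
orientation: [-3.117, -0.357, -0.091]
contact_force: [-2.1, 1.4, -0.7]
gripper_width: 0.0856
```

```bash
python3 - <<'E'
from h import *
go(-.075,-.02,.058,0,3)
p=viewer.capture("side"); cv2.imwrite("pics/s3.png",cv2.resize(p["image"][120:300,180:440,::-1],None,fx=3,fy=3))
E
```

```text
clock 3.35 scale pos [-0.0697 -0.0202] z 0.0643 toolx yaw(scale) 0.02 ez [ 0.057  0.009 -0.998] F scale [-1.7  1.9 -0.7] w 0.0856 q [-0.23  0.1   1.69  0.02  1.29  1.1 ]
delta tool [-0.0057 -0.0002  0.006 ] rv deg [ 0.21 -0.31  0.02]
```

View pics/s3.png

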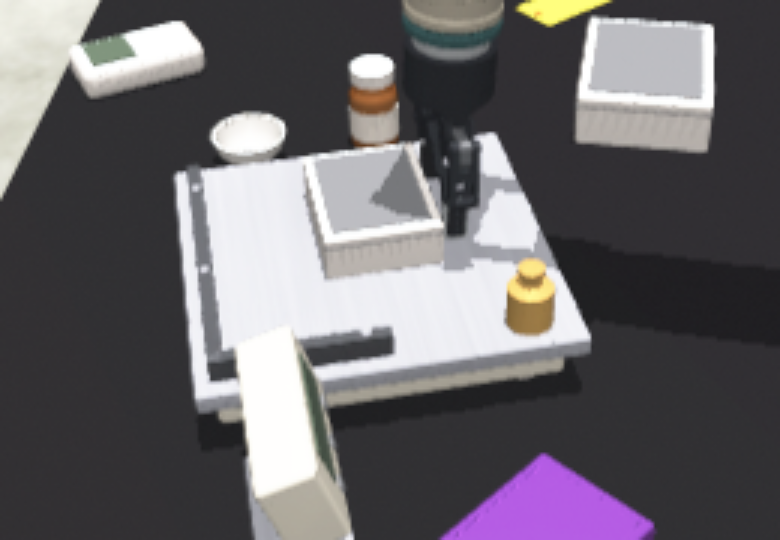

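>>> arm_command([
  {"rx":0,"ry":0,"rz":0,"dx":0.008,"dy":0,"dz":0.003,"fingers":1},
  {"rx":0,"ry":0,"rz":0,"dx":0.01,"dy":0,"dz":0.002,"fingers":1},
  {"rx":0,"ry":0,"rz":0,"dx":0.01,"dy":0,"dz":0.001,"fingers":1},
  {"rx":0,"ry":0,"rz":0,"dx":0.01,"dy":0,"dz":0.001,"fingers":1},
  {"rx":0,"ry":0,"rz":0,"dx":0.01,"dy":0,"dz":0.001,"fingers":1},
])

```text
clock: 3.9
position: [0.557, -0.0662, 0.0619]
orientation: [3.12, 0.355, 0.086]
contact_force: [-6.1, -1.2, 4.6]
gripper_width: 0.0854
```

```bash
python3 - <<'E'
from h import *
go(.01,-.02,.058,0,3)
p=viewer.capture("top"); cv2.imwrite("pics/t4.png",cv2.resize(p["image"][90:260,210:450,::-1],None,fx=3,fy=3))
E
```

```text
clock 3.9 scale pos [-0.0194 -0.0218] z 0.0619 toolx yaw(scale) -0.04 ez [ 0.054  0.006 -0.999] F scale [-6.2  0.2  4.6] w 0.0854 q [-0.19  0.23  1.55  0.02  1.31  1.15]
delta tool [ 0.0291 -0.0019  0.0054] rv deg [ 0.39 -0.11 -0.04]
```

View pics/t4.png

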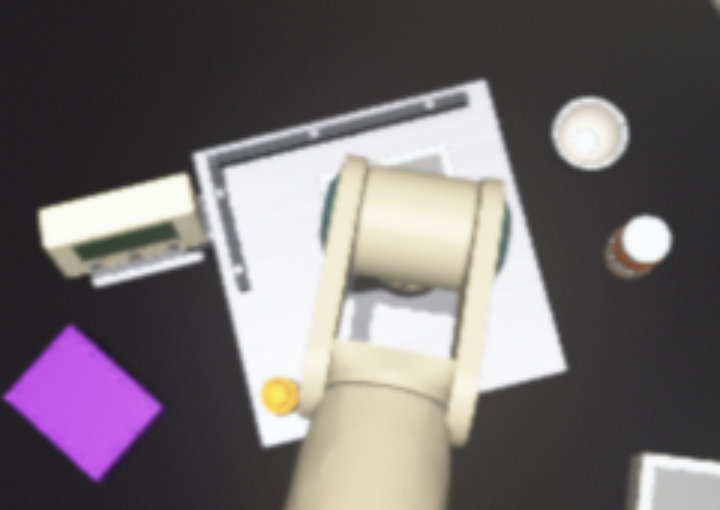

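>>> arm_command([
  {"rx":0,"ry":0,"rz":0,"dx":0.008,"dy":0,"dz":0.001,"fingers":1},
  {"rx":0,"ry":0,"rz":0,"dx":0.008,"dy":0,"dz":0.001,"fingers":1},
  {"rx":0,"ry":0,"rz":0,"dx":0.006,"dy":0,"dz":0.001,"fingers":1},
  {"rx":0,"ry":0,"rz":0,"dx":0.003,"dy":0,"dz":0.0005,"fingers":1},
])

```text
clock: 4.35
position: [0.5826, -0.0612, 0.0614]
orientation: [3.118, 0.354, 0.083]
contact_force: [-5.7, -0.6, 3.8]
gripper_width: 0.0856
```

```bash
python3 - <<'E'
from h import *
go(.02,-.02,.058,0,3)
p=viewer.capture("side"); cv2.imwrite("pics/s5.png",cv2.resize(p["image"][120:300,180:440,::-1],None,fx=3,fy=3))
E
```

```text
clock 4.35 scale pos [ 0.0067 -0.0228] z 0.0614 toolx yaw(scale) -0.07 ez [ 0.053  0.004 -0.999] F scale [-5.7  0.7  3.8] w 0.0856 q [-0.17  0.3   1.47  0.01  1.32  1.17]
delta tool [ 0.0131 -0.0029  0.0041] rv deg [ 0.48  0.02 -0.07]
```

View pics/s5.png

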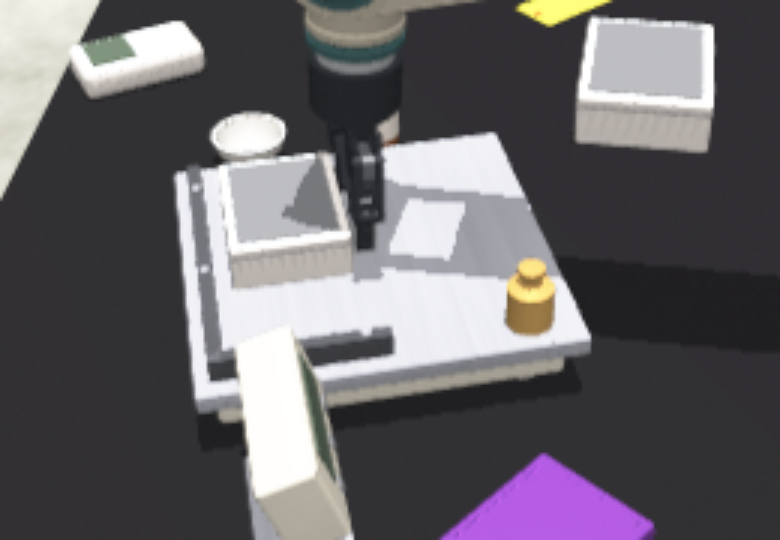

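>>> arm_command([
  {"rx":0,"ry":0,"rz":0,"dx":0.004,"dy":0,"dz":0.0005,"fingers":1},
  {"rx":0,"ry":0,"rz":0,"dx":0.003,"dy":0,"dz":0.0005,"fingers":1},
  {"rx":0,"ry":0,"rz":0,"dx":0.003,"dy":0,"dz":0.0005,"fingers":1},
])

```text
clock: 4.7
position: [0.5916, -0.0596, 0.0613]
orientation: [3.118, 0.353, 0.078]
contact_force: [-6.7, -1.7, 5.3]
gripper_width: 0.0852
```

>>> arm_command([
  {"rx":0,"ry":0,"rz":0,"dx":0.003,"dy":0,"dz":0.0005,"fingers":1},
  {"rx":0,"ry":0,"rz":0,"dx":0.002,"dy":0,"dz":0.0005,"fingers":1},
])

```text
clock: 4.9
position: [0.5959, -0.0589, 0.0613]
orientation: [3.117, 0.352, 0.076]
contact_force: [-6.8, -0.7, 4.9]
gripper_width: 0.0854
```

```bash
python3 - <<'E'
from h import *
go(.02,-.02,.058,0,3)
p=viewer.capture("side"); cv2.imwrite("pics/s6.png",cv2.resize(p["image"][120:300,180:440,::-1],None,fx=3,fy=3))
E
```

```text
clock 4.9 scale pos [ 0.0202 -0.0236] z 0.0613 toolx yaw(scale) -0.14 ez [ 0.048  0.002 -0.999] F scale [-6.8  0.9  4.9] w 0.0854 q [-0.16  0.34  1.42  0.01  1.33  1.18]
delta tool [-0.0004 -0.0036  0.0033] rv deg [ 0.52  0.28 -0.13]
```

View pics/s6.png

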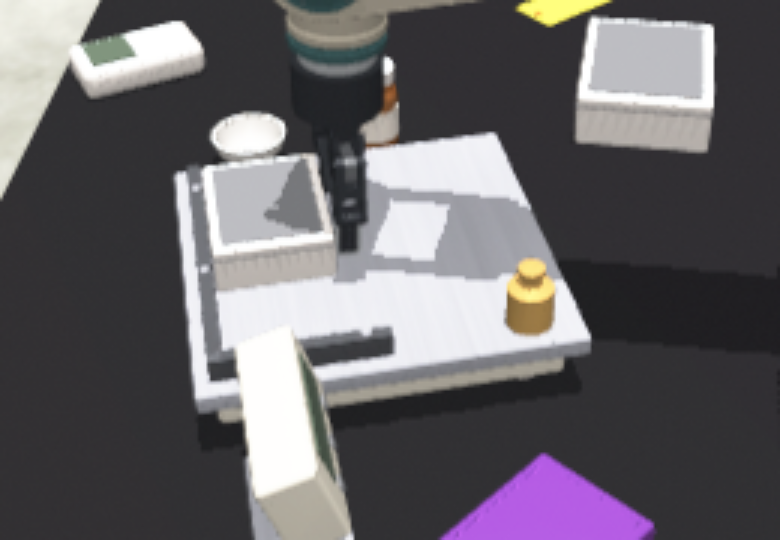

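>>> arm_command([
  {"rx":0,"ry":0,"rz":0,"dx":0.002,"dy":0,"dz":0.0003,"fingers":1},
])

```text
clock: 5.05
position: [0.5976, -0.0587, 0.0613]
orientation: [3.117, 0.352, 0.074]
contact_force: [-5.4, -1.0, 2.9]
gripper_width: 0.0854
```

>>> arm_command([
  {"rx":0,"ry":0,"rz":0,"dx":0.001,"dy":0,"dz":0.0003,"fingers":1},
])

```text
clock: 5.15
position: [0.5977, -0.0587, 0.0613]
orientation: [3.117, 0.352, 0.07]
contact_force: [-11.4, -1.3, 6.7]
gripper_width: 0.0853
```

>>> arm_command([
  {"rx":0,"ry":0,"rz":0,"dx":0.001,"dy":0,"dz":0.0003,"fingers":1},
])

```text
clock: 5.25
position: [0.5976, -0.0587, 0.0613]
orientation: [3.117, 0.352, 0.066]
contact_force: [-10.0, -1.4, 6.3]
gripper_width: 0.0856
```

>>> arm_command([
  {"rx":0,"ry":0,"rz":0,"dx":-0.01,"dy":0,"dz":0,"fingers":1},
  {"rx":0,"ry":0,"rz":0,"dx":-0.02,"dy":0,"dz":-0.005,"fingers":1},
  {"rx":0,"ry":0,"rz":-8.5,"dx":0,"dy":0,"dz":-0.045,"fingers":0.6},
  {"rx":0,"ry":0,"rz":-8.5,"dx":0,"dy":0,"dz":-0.045,"fingers":0.6},
  {"rx":0,"ry":-3,"rz":-8.5,"dx":0,"dy":0,"dz":-0.03,"fingers":0.6},
])

```text
clock: 5.75
position: [0.5588, -0.0655, 0.1817]
orientation: [2.948, 1.026, -0.022]
contact_force: [0.2, 0.3, 1.1]
gripper_width: 0.0513
```

```bash
python3 - <<'E'
from h import *
go(.08,-.13,.18,90,0)
p=viewer.capture("side"); cv2.imwrite("pics/s7.png",cv2.resize(p["image"][120:300,180:440,::-1],None,fx=3,fy=3))
E
```

```text
clock 5.75 scale pos [-0.0174 -0.0216] z 0.1817 toolx yaw(scale) 25.33 ez [-0.007 -0.023 -1.   ] F scale [0.3 0.3 1.1] w 0.0513 q [-0.17  0.18  1.36 -0.02  1.6   0.73]
delta tool [0.0417 0.1396 0.0028] rv deg [ 6.000e-02  1.470e+00 -6.466e+01]
```

View pics/s7.png

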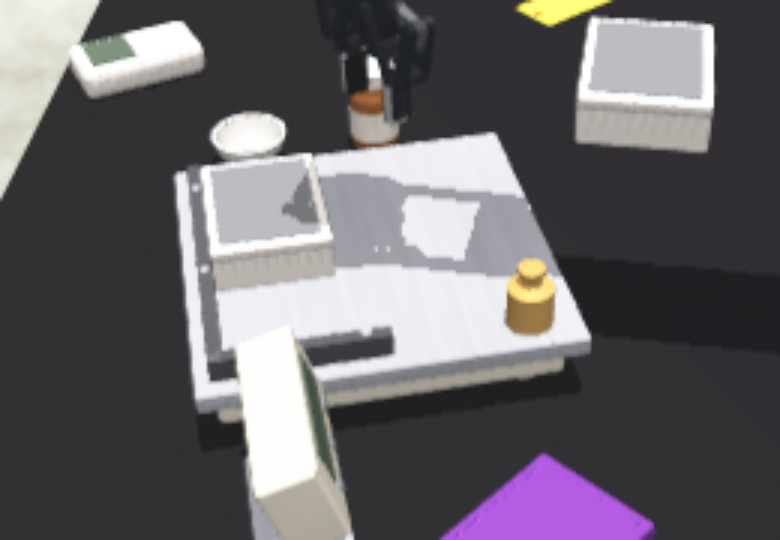

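>>> arm_command([
  {"rx":0,"ry":0.3,"rz":-8.5,"dx":0,"dy":0,"dz":0,"fingers":0.6},
  {"rx":0,"ry":0.3,"rz":-8.5,"dx":0,"dy":0,"dz":0,"fingers":0.6},
  {"rx":0,"ry":0.3,"rz":-8.5,"dx":0,"dy":0,"dz":0,"fingers":0.6},
  {"rx":0,"ry":0.3,"rz":-8.5,"dx":0,"dy":0,"dz":0,"fingers":0.6},
  {"rx":0,"ry":0.3,"rz":-8.5,"dx":0,"dy":0,"dz":0,"fingers":0.6},
])

```text
clock: 6.3
position: [0.5645, -0.0644, 0.191]
orientation: [2.368, 2.036, 0.024]
contact_force: [-0.3, -0.0, -0.6]
gripper_width: 0.0512
```

>>> arm_command([
  {"rx":0,"ry":0,"rz":-8.5,"dx":0,"dy":0,"dz":0,"fingers":0.6},
  {"rx":0,"ry":0,"rz":-8.5,"dx":0,"dy":0,"dz":0,"fingers":0.6},
  {"rx":0,"ry":0,"rz":-3,"dx":-0.03,"dy":0.03,"dz":0,"fingers":0.6},
  {"rx":0,"ry":0,"rz":0,"dx":-0.03,"dy":0.03,"dz":0,"fingers":0.6},
  {"rx":0,"ry":0,"rz":0,"dx":-0.03,"dy":0.03,"dz":0,"fingers":0.6},
])

```text
clock: 6.8
position: [0.6707, -0.1342, 0.1926]
orientation: [1.961, 2.426, 0.024]
contact_force: [-0.2, 0.5, 0.9]
gripper_width: 0.0509
```

```bash
python3 - <<'E'
from h import *
go(.08,-.13,.12,90,3)
p=viewer.capture("top"); cv2.imwrite("pics/t8.png",cv2.resize(p["image"][90:260,210:450,::-1],None,fx=3,fy=3))
E
```

```text
clock 6.8 scale pos [ 0.0761 -0.1139] z 0.1926 toolx yaw(scale) 89.04 ez [ 0.027 -0.002 -1.   ] F scale [-0.1  0.6  0.9] w 0.0509 q [-0.25  0.5   0.94  0.01  1.67 -0.46]
delta tool [-0.0155  0.0023  0.0728] rv deg [ 1.51  3.43 -0.91]
```

View pics/t8.png

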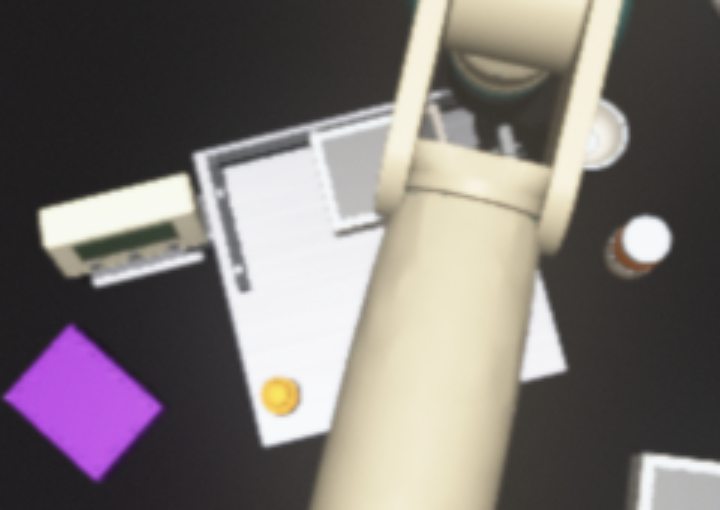

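```bash
python3 - <<'E'
from h import *
p=viewer.capture("top");H=hom(p,.102)
for u,v in [(311/3+210,136/3+90),(337/3+210,233/3+90)]:
    q=H@[u,v,1];print(w2s(m2w(q[:2]/q[2])))
E
```

```text
[0.12673792 0.03275905]
[0.02563566 0.03162443]
```

>>> arm_command([
  {"rx":1.5,"ry":3.2,"rz":-0.9,"dx":-0.018,"dy":0.003,"dz":0.02,"fingers":0.6},
  {"rx":0,"ry":0,"rz":0,"dx":-0.001,"dy":0,"dz":0.03,"fingers":0.6},
  {"rx":0,"ry":0,"rz":0,"dx":-0.001,"dy":0,"dz":0.03,"fingers":0.6},
  {"rx":0,"ry":0,"rz":0,"dx":0,"dy":0,"dz":0.005,"fingers":0.6},
])

```text
clock: 7.3
position: [0.6799, -0.1525, 0.098]
orientation: [-1.934, -2.421, -0.048]
contact_force: [-0.3, 1.0, 0.0]
gripper_width: 0.051
```

```bash
python3 - <<'E'
from h import *
go(.08,-.13,.066,90,3)
p=viewer.capture("side"); cv2.imwrite("pics/s9.png",cv2.resize(p["image"][120:300,180:440,::-1],None,fx=3,fy=3))
E
```

```text
clock 7.3 scale pos [ 0.0809 -0.1338] z 0.098 toolx yaw(scale) 89.7 ez [-0.014  0.051 -0.999] F scale [-0.1  1.1  0. ] w 0.051 q [-0.29  0.63  0.95  0.04  1.58 -0.51]
delta tool [ 0.0021 -0.0008  0.0322] rv deg [-0.14 -0.02 -0.3 ]
```

View pics/s9.png

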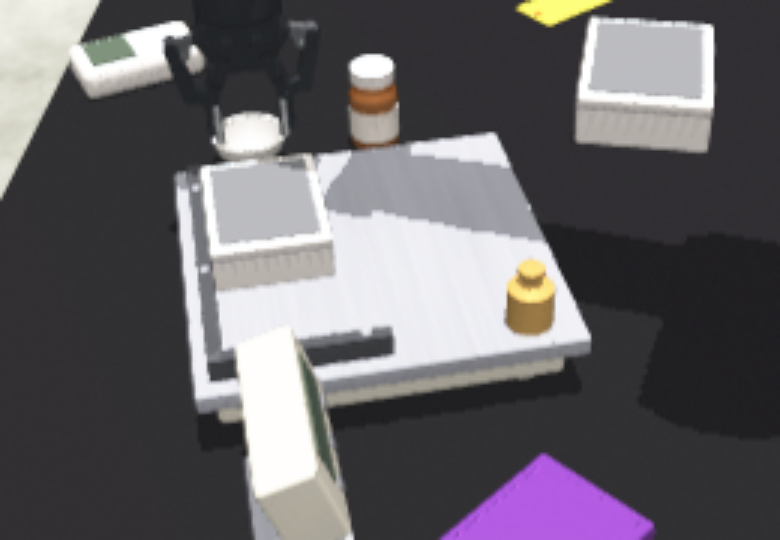

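>>> arm_command([
  {"rx":0,"ry":0,"rz":0,"dx":0,"dy":0,"dz":0.015,"fingers":0.6},
  {"rx":0,"ry":0,"rz":0,"dx":0,"dy":0,"dz":0.01,"fingers":0.6},
  {"rx":0,"ry":0,"rz":0,"dx":0,"dy":0,"dz":0.002,"fingers":0.6},
])

```text
clock: 7.65
position: [0.6822, -0.1506, 0.0765]
orientation: [-1.939, -2.429, -0.055]
contact_force: [0.0, 0.4, -0.3]
gripper_width: 0.051
```

>>> arm_command([
  {"rx":0,"ry":0,"rz":0,"dx":0.008,"dy":0,"dz":0,"fingers":0.6},
  {"rx":0,"ry":0,"rz":0,"dx":0.008,"dy":0,"dz":0.0005,"fingers":0.6},
  {"rx":0,"ry":0,"rz":0,"dx":0.008,"dy":0,"dz":0.0005,"fingers":0.6},
])

```text
clock: 7.95
position: [0.6773, -0.1262, 0.0789]
orientation: [-1.942, -2.431, -0.057]
contact_force: [-0.5, 0.5, 0.0]
gripper_width: 0.0516
```

```bash
python3 - <<'E'
from h import *
go(.08,-.1,.066,90,3)
p=viewer.capture("side"); cv2.imwrite("pics/s10.png",cv2.resize(p["image"][120:300,180:440,::-1],None,fx=3,fy=3))
E
```

```text
clock 7.95 scale pos [ 0.0843 -0.1075] z 0.0789 toolx yaw(scale) 89.73 ez [-0.001  0.047 -0.999] F scale [-0.3  0.6  0. ] w 0.0516 q [-0.26  0.61  1.02  0.05  1.52 -0.48]
delta tool [ 0.0069 -0.0045  0.0132] rv deg [ 0.57  0.34 -0.27]
```

View pics/s10.png

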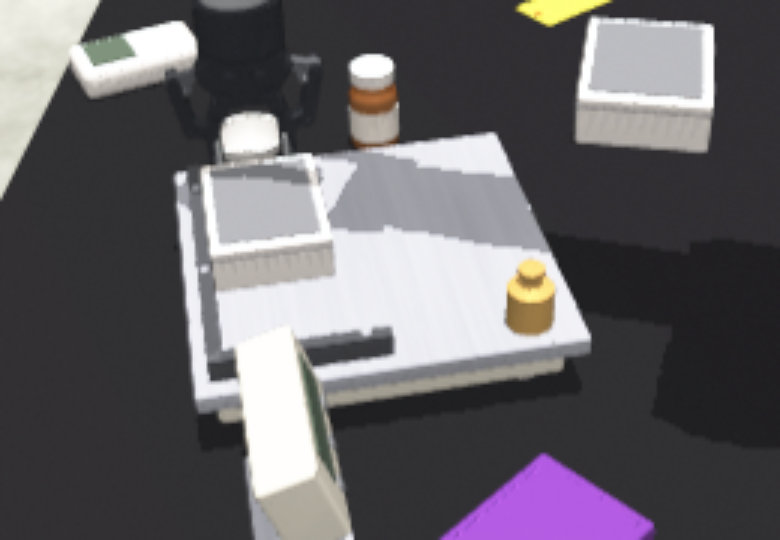

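>>> arm_command([
  {"rx":0,"ry":0,"rz":0,"dx":-0.004,"dy":-0.004,"dz":0.007,"fingers":0.6},
  {"rx":0,"ry":0,"rz":0,"dx":0,"dy":-0.002,"dz":0.006,"fingers":0.6},
])

```text
clock: 8.2
position: [0.6729, -0.1287, 0.067]
orientation: [-1.939, -2.436, -0.06]
contact_force: [-0.7, 0.4, 0.2]
gripper_width: 0.0516
```

>>> arm_command([
  {"rx":0,"ry":0,"rz":0,"dx":0.008,"dy":0,"dz":0.001,"fingers":0.6},
  {"rx":0,"ry":0,"rz":0,"dx":0.008,"dy":0,"dz":0.001,"fingers":0.6},
  {"rx":0,"ry":0,"rz":0,"dx":0.008,"dy":0,"dz":0.001,"fingers":0.6},
  {"rx":0,"ry":0,"rz":0,"dx":0.008,"dy":0,"dz":0.001,"fingers":0.6},
])

```text
clock: 8.6
position: [0.6656, -0.1022, 0.0653]
orientation: [-1.951, -2.437, -0.052]
contact_force: [0.4, -5.8, 2.4]
gripper_width: 0.0514
```

```bash
python3 - <<'E'
from h import *
go(.08,-.1,.066,90,3)
p=viewer.capture("side"); cv2.imwrite("pics/s11.png",cv2.resize(p["image"][120:300,180:440,::-1],None,fx=3,fy=3))
E
```

```text
clock 8.6 scale pos [ 0.0783 -0.0815] z 0.0653 toolx yaw(scale) 89.59 ez [ 0.006  0.038 -0.999] F scale [-0.9 -5.7  2.4] w 0.0514 q [-0.22  0.57  1.11  0.04  1.47 -0.45]
delta tool [-0.0184  0.0018 -0.0014] rv deg [ 0.81  0.95 -0.4 ]
```

View pics/s11.png

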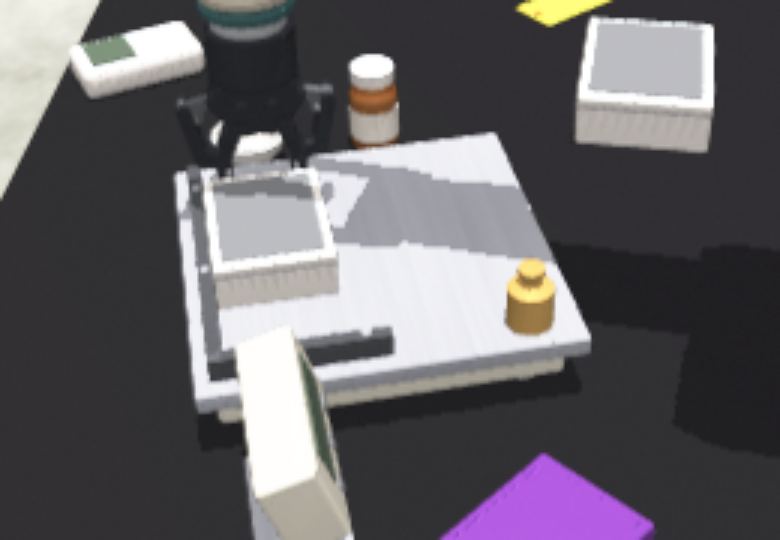

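>>> arm_command([
  {"rx":0,"ry":0.4,"rz":-0.2,"dx":0.008,"dy":0.0005,"dz":0.0005,"fingers":0.6},
  {"rx":0,"ry":0.4,"rz":-0.1,"dx":0.008,"dy":0,"dz":0.0005,"fingers":0.6},
  {"rx":0,"ry":0.3,"rz":0,"dx":0.008,"dy":0,"dz":0.0005,"fingers":0.6},
  {"rx":0,"ry":0.2,"rz":0,"dx":0.008,"dy":0,"dz":0.0005,"fingers":0.6},
  {"rx":0,"ry":0.2,"rz":0,"dx":0.008,"dy":0,"dz":0.0005,"fingers":0.6},
])

```text
clock: 9.15
position: [0.6566, -0.0619, 0.065]
orientation: [-1.935, -2.426, -0.076]
contact_force: [-0.2, -3.8, 1.3]
gripper_width: 0.0511
```

```bash
python3 - <<'E'
from h import *
go(.08,-.008,.066,90,3)
p=viewer.capture("side"); cv2.imwrite("pics/s12.png",cv2.resize(p["image"][120:300,180:440,::-1],None,fx=3,fy=3))
E
```

```text
clock 9.15 scale pos [ 0.0786 -0.0402] z 0.065 toolx yaw(scale) 89.82 ez [ 0.001  0.062 -0.998] F scale [-1.  -3.7  1.3] w 0.0511 q [-0.18  0.54  1.15  0.06  1.46 -0.41]
delta tool [0.0322 0.0012 0.001 ] rv deg [ 0.84 -0.45 -0.18]
```

View pics/s12.png

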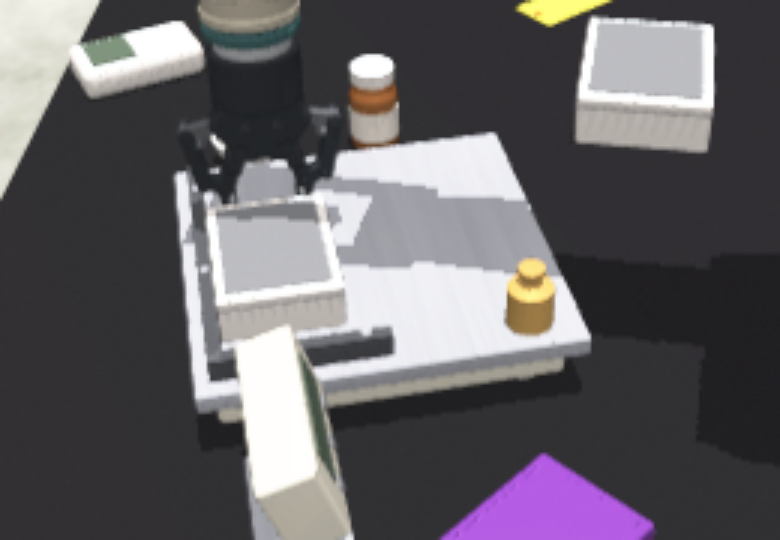

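>>> arm_command([
  {"rx":0,"ry":0,"rz":0,"dx":0.007,"dy":0.0005,"dz":0.0005,"fingers":0.6},
  {"rx":0,"ry":0,"rz":0,"dx":0.007,"dy":0,"dz":0.0005,"fingers":0.6},
  {"rx":0,"ry":0,"rz":0,"dx":0.006,"dy":0,"dz":0.0005,"fingers":0.6},
  {"rx":0,"ry":0,"rz":0,"dx":0.004,"dy":0,"dz":0.0005,"fingers":0.6},
])

```text
clock: 9.6
position: [0.6511, -0.0368, 0.065]
orientation: [-1.934, -2.427, -0.074]
contact_force: [-0.1, -5.9, 2.6]
gripper_width: 0.0513
```

>>> arm_command([
  {"rx":0,"ry":0,"rz":0,"dx":0.003,"dy":0,"dz":0.0003,"fingers":0.6},
])

```text
clock: 9.7
position: [0.6504, -0.0338, 0.065]
orientation: [-1.934, -2.428, -0.073]
contact_force: [1.1, -4.3, 1.2]
gripper_width: 0.0514
```

>>> arm_command([
  {"rx":0,"ry":0,"rz":0,"dx":0.002,"dy":0,"dz":0.0003,"fingers":0.6},
])

```text
clock: 9.8
position: [0.65, -0.0318, 0.065]
orientation: [-1.934, -2.428, -0.072]
contact_force: [1.3, -12.0, 1.9]
gripper_width: 0.0512
```

```bash
python3 - <<'E'
from h import *
go(.08,-.008,.066,90,3)
E
```

```text
clock 9.8 scale pos [ 0.079  -0.0094] z 0.065 toolx yaw(scale) 89.89 ez [ 0.001  0.059 -0.998] F scale [ -1.4 -12.    1.9] w 0.0512 q [-0.13  0.51  1.19  0.06  1.45 -0.36]
delta tool [ 0.0015  0.001  -0.0009] rv deg [ 0.8  -0.29 -0.11]
```

>>> arm_command([
  {"rx":0,"ry":0,"rz":0,"dx":0.0015,"dy":0,"dz":0,"fingers":0.6},
])

```text
clock: 9.9
position: [0.65, -0.0318, 0.0651]
orientation: [-1.937, -2.43, -0.07]
contact_force: [3.6, -13.9, -1.9]
gripper_width: 0.0512
```

>>> arm_command([
  {"rx":0,"ry":0,"rz":0,"dx":-0.01,"dy":0,"dz":0,"fingers":0.6},
  {"rx":0,"ry":0,"rz":0,"dx":-0.02,"dy":0,"dz":-0.005,"fingers":0.6},
  {"rx":0,"ry":0,"rz":0,"dx":-0.005,"dy":0,"dz":-0.045,"fingers":0.6},
  {"rx":0,"ry":0,"rz":0,"dx":0,"dy":0,"dz":-0.045,"fingers":0.6},
  {"rx":0,"ry":-3,"rz":0,"dx":0,"dy":0,"dz":-0.03,"fingers":0.6},
])

```text
clock: 10.4
position: [0.6552, -0.0758, 0.1833]
orientation: [-1.953, -2.448, -0.013]
contact_force: [-0.0, 0.1, 0.3]
gripper_width: 0.0512
```

```bash
python3 - <<'E'
from h import *
go(-.03,.065,.18,0,0)
p=viewer.capture("side"); cv2.imwrite("pics/s13.png",cv2.resize(p["image"][120:300,180:440,::-1],None,fx=3,fy=3))
E
```

```text
clock 10.4 scale pos [ 0.0742 -0.0534] z 0.1833 toolx yaw(scale) 89.8 ez [-0.003  0.013 -1.   ] F scale [-0.   0.1  0.3] w 0.0512 q [-0.18  0.46  1.02  0.01  1.67 -0.4 ]
delta tool [ 0.118  -0.1046  0.0049] rv deg [-0.59 -0.61 89.8 ]
```

View pics/s13.png

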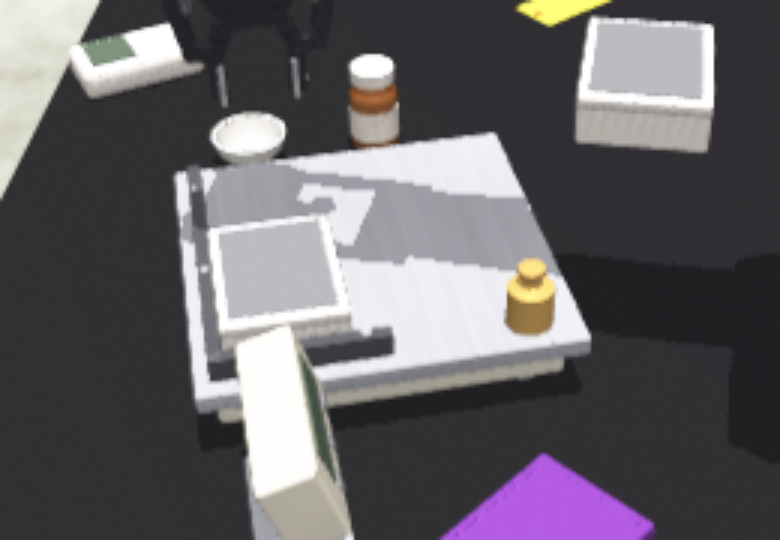

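>>> arm_command([
  {"rx":0,"ry":0,"rz":0,"dx":0,"dy":-0.035,"dz":0,"fingers":0.6},
  {"rx":0,"ry":0,"rz":0,"dx":0.03,"dy":-0.035,"dz":0,"fingers":0.6},
  {"rx":0,"ry":0,"rz":0,"dx":0.04,"dy":-0.028,"dz":0,"fingers":0.6},
  {"rx":0,"ry":0,"rz":0,"dx":0.04,"dy":0,"dz":0,"fingers":0.6},
  {"rx":0,"ry":0,"rz":8.5,"dx":0,"dy":0,"dz":0,"fingers":0.6},
])

```text
clock: 10.95
position: [0.534, 0.0098, 0.19]
orientation: [-2.135, -2.299, -0.024]
contact_force: [-0.6, -0.7, -0.3]
gripper_width: 0.051
```

>>> arm_command([
  {"rx":0,"ry":0,"rz":8.5,"dx":0,"dy":0,"dz":0,"fingers":0.6},
  {"rx":0,"ry":0,"rz":8.5,"dx":0,"dy":0,"dz":0,"fingers":0.6},
  {"rx":0,"ry":0,"rz":8.5,"dx":0,"dy":0,"dz":0,"fingers":0.6},
  {"rx":0,"ry":0,"rz":8.5,"dx":0,"dy":0,"dz":0,"fingers":0.6},
  {"rx":0,"ry":0,"rz":8.5,"dx":0,"dy":0,"dz":0,"fingers":0.6},
])

```text
clock: 11.45
position: [0.534, 0.0101, 0.1908]
orientation: [-2.822, -1.346, -0.023]
contact_force: [0.1, -0.2, -0.3]
gripper_width: 0.0512
```

>>> arm_command([
  {"rx":0,"ry":0,"rz":8.5,"dx":0,"dy":0,"dz":0,"fingers":0.6},
  {"rx":0,"ry":0,"rz":8.5,"dx":0,"dy":0,"dz":0,"fingers":0.6},
  {"rx":0,"ry":0,"rz":8.5,"dx":0,"dy":0,"dz":0,"fingers":0.6},
])

```text
clock: 11.75
position: [0.5345, 0.0092, 0.1909]
orientation: [-3.044, -0.681, -0.016]
contact_force: [0.2, -0.0, 0.5]
gripper_width: 0.051
```

```bash
python3 - <<'E'
from h import *
go(-.01,.065,.066,0,3)
p=viewer.capture("top"); cv2.imwrite("pics/t14.png",cv2.resize(p["image"][90:260,210:450,::-1],None,fx=3,fy=3))
E
```

```text
clock 11.75 scale pos [-0.0243  0.0566] z 0.1909 toolx yaw(scale) 12.18 ez [ 0.005  0.024 -1.   ] F scale [ 0.2 -0.1  0.5] w 0.051 q [-0.06  0.09  1.44  0.02  1.61  1.07]
delta tool [ 0.0138 -0.0028  0.1252] rv deg [-1.5   2.25 12.15]
```

View pics/t14.png

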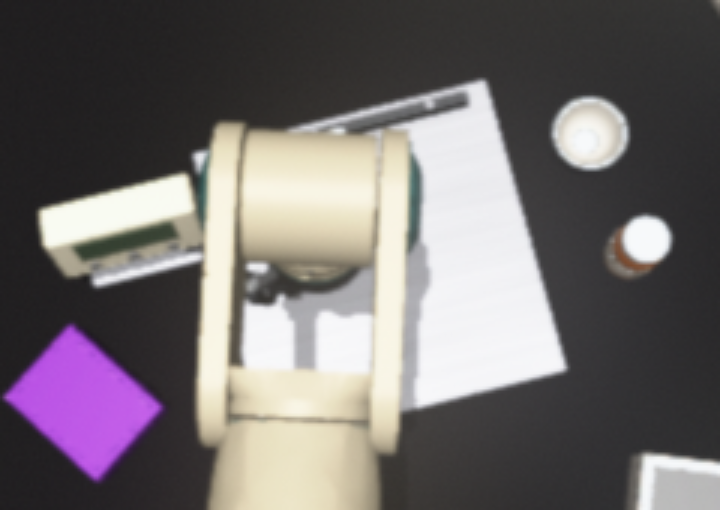

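>>> arm_command([
  {"rx":0,"ry":1,"rz":8,"dx":0,"dy":-0.003,"dz":0.01,"fingers":0.6},
  {"rx":-1.4,"ry":1.2,"rz":3.5,"dx":0,"dy":-0.002,"dz":0.03,"fingers":0.6},
  {"rx":0,"ry":0,"rz":0,"dx":0,"dy":0,"dz":0.03,"fingers":0.6},
  {"rx":0,"ry":0,"rz":0,"dx":0,"dy":0,"dz":0.02,"fingers":0.6},
  {"rx":0,"ry":0,"rz":0,"dx":0,"dy":0,"dz":0.01,"fingers":0.6},
])

```text
clock: 12.3
position: [0.5388, 0.0145, 0.0909]
orientation: [-3.109, -0.375, -0.087]
contact_force: [0.0, 0.2, 0.7]
gripper_width: 0.0514
```

```bash
python3 - <<'E'
from h import *
go(-.01,.065,.066,0,3)
E
```

```text
clock 12.3 scale pos [-0.0188  0.0608] z 0.0909 toolx yaw(scale) 0.71 ez [ 0.054  0.015 -0.998] F scale [0.1 0.2 0.7] w 0.0514 q [-0.05  0.14  1.59  0.02  1.36  1.28]
delta tool [ 0.0075 -0.004   0.0253] rv deg [-0.15 -0.23  0.71]
```

>>> arm_command([
  {"rx":0,"ry":0,"rz":0.7,"dx":0,"dy":-0.004,"dz":0.015,"fingers":0.6},
  {"rx":0,"ry":0,"rz":0,"dx":0,"dy":0,"dz":0.007,"fingers":0.6},
  {"rx":0,"ry":0,"rz":0,"dx":0.006,"dy":0,"dz":0,"fingers":0.6},
  {"rx":0,"ry":0,"rz":0,"dx":0.008,"dy":0,"dz":0.0005,"fingers":0.6},
  {"rx":0,"ry":0,"rz":0,"dx":0.006,"dy":0,"dz":0.0005,"fingers":0.6},
])

```text
clock: 12.8
position: [0.5609, 0.0226, 0.0697]
orientation: [-3.109, -0.364, -0.089]
contact_force: [-0.3, -0.4, -0.5]
gripper_width: 0.0512
```

```bash
python3 - <<'E'
from h import *
go(.02,.065,.066,0,3)
p=viewer.capture("side"); cv2.imwrite("pics/s15.png",cv2.resize(p["image"][120:300,180:440,::-1],None,fx=3,fy=3))
E
```

```text
clock 12.8 scale pos [0.0045 0.0637] z 0.0697 toolx yaw(scale) 0.31 ez [ 0.055  0.017 -0.998] F scale [-0.4 -0.3 -0.5] w 0.0512 q [-0.03  0.22  1.54  0.02  1.32  1.3 ]
delta tool [ 0.0152 -0.0012  0.0046] rv deg [-0.23 -0.29  0.31]
```

View pics/s15.png

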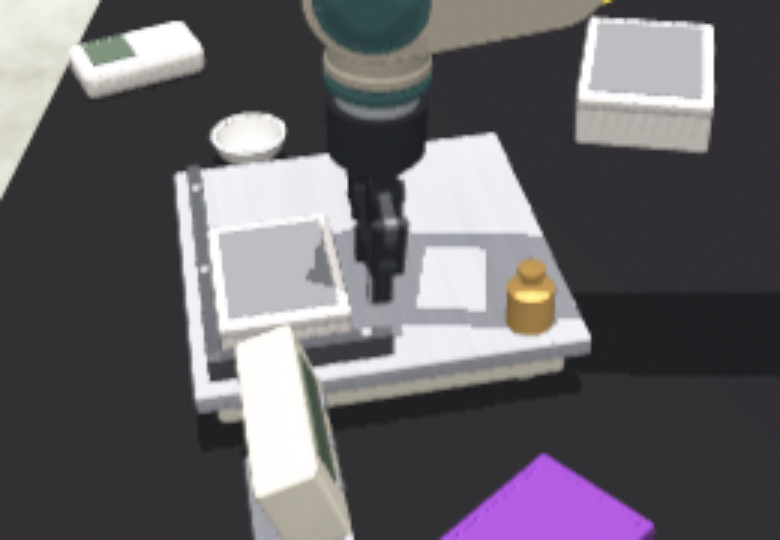

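Approach the near face gently, lowering about 4 mm.

>>> arm_command([
  {"rx":0,"ry":0,"rz":0.3,"dx":0.004,"dy":0,"dz":0.003,"fingers":0.6},
  {"rx":0,"ry":0,"rz":0,"dx":0.004,"dy":0,"dz":0.001,"fingers":0.6},
  {"rx":0,"ry":0,"rz":0,"dx":0.003,"dy":0,"dz":0,"fingers":0.6},
])

```text
clock: 13.15
position: [0.5744, 0.0255, 0.0675]
orientation: [-3.11, -0.356, -0.093]
contact_force: [0.8, -0.7, -0.4]
gripper_width: 0.0513
```

>>> arm_command([
  {"rx":0,"ry":0,"rz":0,"dx":0.002,"dy":0,"dz":0,"fingers":0.6},
  {"rx":0,"ry":0,"rz":0,"dx":0.002,"dy":0,"dz":0,"fingers":0.6},
])

```text
clock: 13.35
position: [0.5778, 0.0263, 0.0676]
orientation: [-3.11, -0.357, -0.089]
contact_force: [-12.1, -2.6, 7.8]
gripper_width: 0.0511
```

>>> arm_command([
  {"rx":0,"ry":0,"rz":0,"dx":0.0015,"dy":0,"dz":0,"fingers":0.6},
])

```text
clock: 13.45
position: [0.5778, 0.0263, 0.0677]
orientation: [-3.11, -0.357, -0.081]
contact_force: [-12.0, -2.1, 9.8]
gripper_width: 0.0507
```

```bash
python3 - <<'E'
from h import *
go(.02,.065,.066,0,3)
E
```

```text
clock 13.45 scale pos [0.0218 0.0635] z 0.0677 toolx yaw(scale) 0.02 ez [ 0.05   0.015 -0.999] F scale [-12.1   0.7   9.8] w 0.0507 q [-0.03  0.28  1.49  0.02  1.33  1.31]
delta tool [-0.0019 -0.0015  0.0016] rv deg [-0.21 -0.01  0.02]
```

>>> arm_command([
  {"rx":0,"ry":0,"rz":0,"dx":-0.01,"dy":0,"dz":0,"fingers":0.6},
  {"rx":0,"ry":0,"rz":0,"dx":-0.02,"dy":0,"dz":-0.005,"fingers":0.6},
  {"rx":0,"ry":0,"rz":0,"dx":-0.005,"dy":0,"dz":-0.045,"fingers":0.6},
  {"rx":0,"ry":0,"rz":0,"dx":0,"dy":0,"dz":-0.045,"fingers":0.6},
  {"rx":0,"ry":0,"rz":0,"dx":-0.03,"dy":0.03,"dz":-0.02,"fingers":0.6},
])

```text
clock: 13.95
position: [0.5123, -0.0178, 0.1781]
orientation: [-3.108, -0.363, -0.065]
contact_force: [1.3, -1.5, 0.6]
gripper_width: 0.0511
```

>>> arm_command([
  {"rx":0,"ry":0,"rz":0,"dx":-0.03,"dy":0.035,"dz":0,"fingers":0.6},
  {"rx":0,"ry":0,"rz":0,"dx":-0.03,"dy":0.035,"dz":0,"fingers":0.6},
  {"rx":0,"ry":0,"rz":0,"dx":-0.03,"dy":0.035,"dz":0,"fingers":0.6},
  {"rx":0,"ry":0,"rz":0,"dx":-0.02,"dy":0.035,"dz":0,"fingers":0.6},
  {"rx":0,"ry":0,"rz":0,"dx":-0.02,"dy":0.04,"dz":0,"fingers":0.6},
])

```text
clock: 14.45
position: [0.4257, -0.2284, 0.1781]
orientation: [-3.112, -0.373, -0.084]
contact_force: [0.4, -0.1, 0.1]
gripper_width: 0.0507
```

>>> arm_command([
  {"rx":0,"ry":0,"rz":0,"dx":-0.02,"dy":0.04,"dz":0,"fingers":0.6},
  {"rx":0,"ry":0,"rz":0,"dx":-0.02,"dy":0.04,"dz":0,"fingers":0.6},
  {"rx":0,"ry":0,"rz":0,"dx":-0.01,"dy":0.03,"dz":0,"fingers":0.6},
])

```text
clock: 14.75
position: [0.4004, -0.3531, 0.1764]
orientation: [-3.114, -0.371, -0.087]
contact_force: [-0.5, 0.8, -0.1]
gripper_width: 0.0514
```

```bash
python3 - <<'E'
from h import *
go(.02,.065,.066,0,3)
p=viewer.capture("top"); cv2.imwrite("pics/t16.png",cv2.resize(p["image"][90:260,210:450,::-1],None,fx=3,fy=3))
c,y,wh=case_pose(p);print(c,y,wh,"in scale",w2s(c),y-13.05)
o=ortho(p,.102)
cv2.imwrite("pics/c16.png",cv2.resize(o[140:330,150:400,::-1],None,fx=3,fy=3))
for n in["weight","jar","bowl"]:
    r=models.recognise(p,n)
    for r in r[:1]: w=(p["world_from_camera"]@np.r_[r["at"],1])[:2]; print(n,w,w2s(w))
E
```

```text
clock 14.75 scale pos [-0.2367 -0.266 ] z 0.1764 toolx yaw(scale) 0.52 ez [ 0.055  0.011 -0.998] F scale [-0.3  0.9 -0.1] w 0.0514 q [-0.82  0.07  1.49  0.05  1.55  0.52]
delta tool [ 0.2532 -0.329   0.1238] rv deg [ 0.12 -0.19  0.52]
[0.6344323  0.04097873] 13.051253 [0.11138124 0.08212131 0.11119723 0.0814039 ] in scale [0.08028949 0.06502873] 0.001253128
weight [ 0.70881341 -0.27271574] [ 0.08191696 -0.25735941]
jar [ 0.57279161 -0.2972424 ] [-0.05613    -0.25053874]
bowl [ 0.70962994 -0.27416982] [ 0.08238408 -0.25896032]
```

View pics/t16.png

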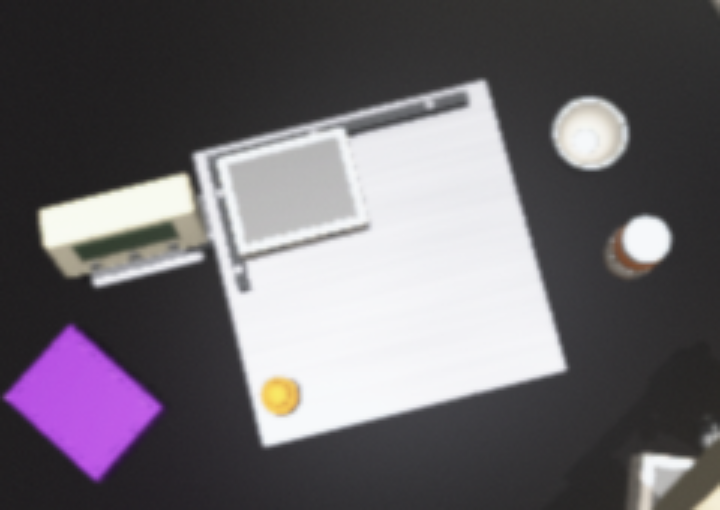

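View pics/c16.png

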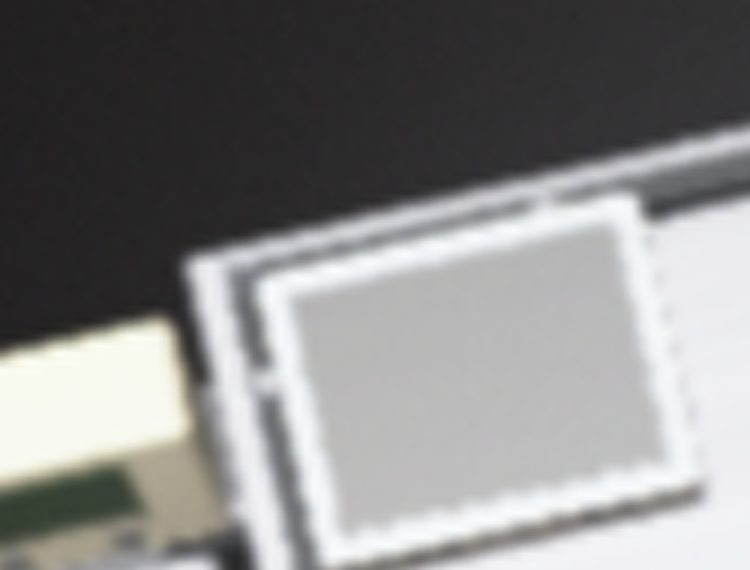

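```bash
python3 - <<'E'
from rig import workorder
print(workorder.job_done())
E
```

```text
the job is handed in; nothing more can be done
None
```

The white case is in the corner stop, flush against both rails, and the job is handed in (last reading 14.75 s of the 58 s allowed).

**What I did:** I pushed the case square to the far rail with the open fingers, then left along it to the left rail. A final push toward the far rail met about 12 N at the same tool position as the first time, so the case had not drifted. The hand then moved clear.

**Last checks (top camera):**
- **Case:** it measured 80.3, 65.0 mm in the scale's frame, against a target of 80, 65. It was 0.0° off square and looked flat.
- **Jar and bowl:** both were within about 1–2 mm of their starting positions.
- **Weight:** the recogniser failed here, returning the bowl's position instead. I checked it by eye: it stands at the same pixel position in the picture as during the pushes, so I judged it unmoved.

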